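Take the long ruler out of the half-opening desk drawer

ROBOT

A 6-joint arm with a two-finger parallel gripper is mounted at the origin on the work surface. World frame = base frame: x ahead of the robot, y to its left, z up, the work surface at z = 0. Lengths are in m, angles in rad, forces in N, time in s.
With the tool pointing down it reaches from about 0.225 to 0.875 m from the base axis. Payload 3.4 kg.
Tool frame: the origin (TCP) lies on the centre line of the jaws, within the pads' length; the fingertips stand 22 mm ahead of it and the grasp point (between the pads) lies 3 mm ahead of it; z points along the fingers, y is the line along which they close (so a half turn about z gives the same grasp; the last joint's range is limited). The gripper opens to 85 mm and grips with 20 to 120 N. Pads are 22 mm wide; open, the fingers measure 114 mm over their backs; the gripper's body (76 mm by 85 mm) begins 54 mm behind the grasp point. The pads swing forward as they close: fully open they stand 13 mm farther back than shut.
Start: joints at [1.068, 0.276, 1.505, -0, 1.361, -0.121], TCP at [0.214, 0.534, 0.253] pointing down, gripper open.
Joint ranges: [-2.89, 2.89], [-0.75, 2.08], [0.22, 2.7], [-1.18, 4.32], [0.11, 2.71], [-2.7, 2.7]. Speed limits (rad/s): [2.57, 2.57, 3.14, 3.14, 3.14, 3.14].

INTERFACE

Orientations are given as a unit quaternion [w, x, y, z].
In Python, from rig import manip, vision gives the robot as it stands (manip), with the cameras (vision).
- The arm moves only by the tool tcp_steps, called after "Call:" in YAML: its name, and indented under it one key for each argument. Schema: {"type":"object","properties":{"deltas":{"type":"array","items":{"type":"array","items":{"type":"array","items":{"type":"number"},"minItems":4,"maxItems":4},"minItems":1,"maxItems":5},"minItems":1,"maxItems":1},"aperture":{"type":"number"},"squeeze":{"type":"number"},"only":{"type":"string"},"quiet":{"type":"boolean"},"lines":{"type":"string"}},"required":["deltas"],"additionalProperties":false}. deltas is a list that holds a single list of rows (three levels of brackets), with 1 to 5 rows, each of 4 numbers: dx, dy, dz in shares of 0.25 m (1.0 is 0.25 m), then a turn about the tool's z in normalised numbers (1 is 180 degrees); each row shifts and turns the commanded pose from where the row before left it, along the tool's axes as they then stand; what a row does not reach is not made up. A row lasts 1/12 s, in which the tool goes at most 0.0417 m and 0.125 rad, less where a joint would pass 70% of its speed; a pose out of reach is approached as far as the arm can. aperture is the finger opening in m, set as the call begins (left out keeps the last). The fingers move at their own pace and stop on an object; squeeze is the grip in N (left out, the last holds). Time passes only in rows, so rows that do not move let the fingers close. The tool returns the time, the measured TCP pose, the force, the opening and the grip force at its end. only (a regular expression) keeps the lines of the reply that match it, lines (a string "A,B") keeps lines A to B, and quiet returns only ok. Input that does not fit is refused with a message, and nothing moves.
- manip.get_state(): the state, without advancing time (a new reading comes with each control period).
- vision.get_image(name): name is "scene" or "top" or "wrist"; returns a dict with "img" (480x640x3 uint8, red, green, blue), "camera_matrix" (3x3 intrinsics, pixels), "T" (4x4, takes a point from camera to world coordinates); the wrist camera has in their place "hand_eye" (4x4, takes a point from camera to tool coordinates, whose origin is the TCP and whose axes are the flange's). Camera axes: x right, y down, z forward; pixel columns grow to the right and rows downward; lengths in m; the calibration is good to about 2 mm. A picture is of the moment at which its call begins: read the wrist's pose just before it. There is no depth.
- manip.sign_off(): hands the job in; it is judged then, once.
The state is a dict: "clock": time; "qpos": joint angles; "qd": joint speeds; "effort": joint torques, N m; "position": TCP position; "ee_rot": TCP orientation; "contact_force": force on the tool from outside, world axes, zero at the start; "moment": the same for the moment, N m; "width": finger opening in m; "gripper_force": force on a finger pad.
Only numpy, scipy, OpenCV 4.12 (cv2) and the standard library are available. Lean on these libraries where they do the work, as an engineer would, in place of code of your own. Each camera call takes 0.05 s, during which the arm holds its last target. There are 200 camera calls.

TASK

Pull the drawer of the little desktop unit out to its stop. The long ruler in it is still partly under the unit's top: take it by its blue rail, tip its front end up over the drawer front and draw it out through the gap without forcing it against the unit; finish while still holding it in the gripper, steady, the whole ruler a hand's breadth above the top of the unit. Leave the drawer open with the stapler and the tape in it, and do not shift the router on the unit.

Things in the scene. Friction and masses are not known exactly. Their poses are not given: they have to be found in the camera images.
- cabinet: Fixed desktop drawer unit, cherry-coloured board, 400 mm deep (x), 320 wide (y), 116 high. Origin: centre of its underside, on the desk. Its front face, in line with the edge of its top, is at x = -0.200 in its frame and looks along its -x, to the robot's right (its yaw is 90 degrees, give or take 11). The top board is 16 mm thick, its underside 100 mm above the desk.
- drawer (a joint): How far the drawer is out, along the unit's -x, in m: 0 shut, 0.205 at its stop; it starts up to 0.03 open. It runs with about 2 N of friction and stays where it is left.
- drawer_handle (a point): Middle of the drawer's steel bar handle: level, along the unit's y, 120 mm long, about 10 mm thick, 35 mm in front of the drawer's face, 80 mm above the desk (36 mm below the unit's top). Moves with the drawer. Free space above it; pinch it from above with the fingers closing along the unit's x.
- drawer_floor (a point): Moves with the drawer: on the inner face of its front, mid-width, at floor level (30 mm above the desk); x into the drawer, z up. Inside 360 x 270 mm. Above the floor: front 66 mm (16 thick), sides and back 50, underside of the unit's top 70. At the stop the top's edge is at x = 0.205 here: the gap is shorter than the ruler.
- ruler: Aluminium ruler, 310 mm long (x), 38 wide, 4 thick; blue rail along its whole middle, 12 wide, reaching 20 mm above its underside. 0.11 to 0.22 kg, balanced at its middle. Lies flat on the drawer's floor along the drawer (within 4 degrees), within 22 mm of mid-width, front end 5 to 47 mm behind the drawer front. Origin: centre of its underside; +x to its far end, into the unit.
- ruler_near (a point): Front end of the ruler (underside, mid-width), at x = -0.155 of the ruler; the end nearest the drawer front.
- ruler_far (a point): Far end of the ruler (underside, mid-width), at x = +0.155 of the ruler; at the start it is under the unit's top.
- stapler: Red and black stapler, 115 x 30 x 42 mm, 0.14 kg, lying loose in the drawer along one side wall. Origin at the centre of its underside.
- tape: Roll of amber tape, 48 mm across, 20 mm high, 0.05 kg, lying flat in the drawer along the other side wall. Origin at the centre of its underside.
- router: White and black flat router, 135 x 205 x 36 mm, standing loose on the rear part of the unit's top (its front at least 140 mm behind the unit's front edge). Origin at the centre of its underside.

How it is judged:
On the way, in this order (a step that is already met when the one before it is completed fails the run):
1. the drawer is pulled out to its stop (within 15 mm) (value of joint drawer above 0.19 m), for 0.2 s.
2. the ruler is tipped: its front end is above the drawer front while its far end is still behind the edge of the unit's top and below it (z of ruler_near in the frame of drawer_floor above 0.066 m and x of ruler_far in the frame of cabinet above -0.2 m and height (world z) of ruler_far below 0.1 m), for 0.1 s.
At the end, for the whole second after the job is handed in: The ruler is in the fingers, still (under 0.03 m/s), touching neither the unit, its drawer nor the router, both its ends at least 50 mm above the unit's top (166 mm above the desk); the drawer is still open (at least 150 mm); stapler and tape lie in the drawer (height (world z) of each of ruler_near, ruler_far above 0.166 m and contact force between ruler and the fingers above 1 N and contact force between ruler and cabinet below 0.2 N and contact force between ruler and router below 0.2 N and linear speed of ruler below 0.03 m/s and value of joint drawer above 0.15 m and x of stapler in the frame of drawer_floor between 0 and 0.36 m and z of stapler in the frame of drawer_floor between -0.01 and 0.03 m and x of tape in the frame of drawer_floor between 0 and 0.36 m and z of tape in the frame of drawer_floor between -0.01 and 0.03 m); the arm keeps its last pose, push and grip.
It fails at once if the router is shifted by more than 20 mm (distance of router from where it was at the start of the episode above 0.02 m).
It fails at once if the ruler is forced against the unit with more than 30 N (contact force between ruler and cabinet above 30 N).
It fails at once if the stapler or the tape is lifted out of its place in the drawer (z of any of stapler, tape in the frame of drawer_floor above 0.04 m).
It also fails if it takes over 64 s, if anything falls off the work surface, if the arm or the gripper's body presses on something with over 40 N, if the wrist force passes 120 N, or if a joint passes its speed limit or range.

## Working session

There is one attempt and no reset: what is moved stays moved. The work goes in short steps, Python scripts to look and compute and a tool call to move; the robot and the scene stay as the last step left them, time stands still between calls to the robot, and variables do not carry over. Pictures are saved under pics/ and viewed, at most 13 in all, crops included, and the job is handed in when it is done.

```bash
ls; mkdir -p pics
```

Run:
```python
from rig import manip, vision
import cv2,json
for n in("scene","top"):
    d=vision.get_image(n); cv2.imwrite(f"pics/{n}0.png",d["img"][:,:,::-1]); print(n,d["camera_matrix"],d["T"])
s=manip.get_state(); print(s)
d=vision.get_image("wrist");print(d["hand_eye"],d["camera_matrix"]);cv2.imwrite("pics/w0.png",d["img"][:,:,::-1])
```

```text
pics
rig.py
scene [[456.98703388   0.         326.26159859]
 [  0.         456.98703388 244.89935839]
 [  0.           0.           1.        ]] [[ 0.78730737  0.31027872 -0.53279849  0.91816122]
 [ 0.61649821 -0.40846889  0.67311449 -0.31317311]
 [-0.0087785  -0.85841732 -0.51287684  0.4609525 ]
 [ 0.          0.          0.          1.        ]]
top [[455.27215747   0.         316.30209558]
 [  0.         455.27215747 236.77865767]
 [  0.           0.           1.        ]] [[-0.00776224 -0.99755586  0.06944102  0.50302362]
 [-0.99992055  0.00843286  0.00936947  0.1830107 ]
 [-0.00993216 -0.06936278 -0.99754206  0.80629829]
 [ 0.          0.          0.          1.        ]]
{'clock': 0.1, 'qpos': array([ 1.06800068e+00,  2.76564052e-01,  1.50602529e+00, -9.65447739e-06,
        1.36068554e+00, -1.21014645e-01]), 'qd': array([ 0.00044956, -0.00016573, -0.00289277, -0.001761  ,  0.00057485,
        0.00149158]), 'effort': array([ 1.70225670e-03, -4.17702377e+01, -2.46405047e+01, -1.50732321e-04,
        5.87253337e-03, -5.56814098e-05]), 'position': array([0.21403454, 0.53321097, 0.25250028]), 'ee_rot': array([-2.53621748e-04,  1.89732236e-01,  9.81835511e-01, -8.01977897e-04]), 'contact_force': array([ 0.11361114,  0.01177588, -0.14150368]), 'moment': array([ 0.01582256, -0.02133751,  0.03772578]), 'gripper_force': 0.0, 'width': 0.08537390933743458}
[[ 7.14992616e-04 -9.57330544e-01 -2.88994322e-01  7.35537122e-02]
 [ 9.99999091e-01  3.54055593e-04  1.30121495e-03 -3.93419520e-04]
 [-1.14337276e-03 -2.88994990e-01  9.57329927e-01 -1.21048115e-01]
 [ 0.00000000e+00  0.00000000e+00  0.00000000e+00  1.00000000e+00]] [[428.83746218   0.         317.72095139]
 [  0.         428.83746218 240.80438732]
 [  0.           0.           1.        ]]
```

View pics/scene0.png

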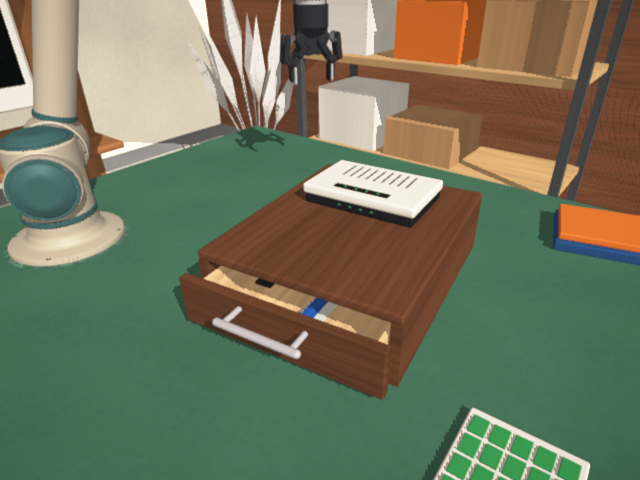

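View pics/top0.png

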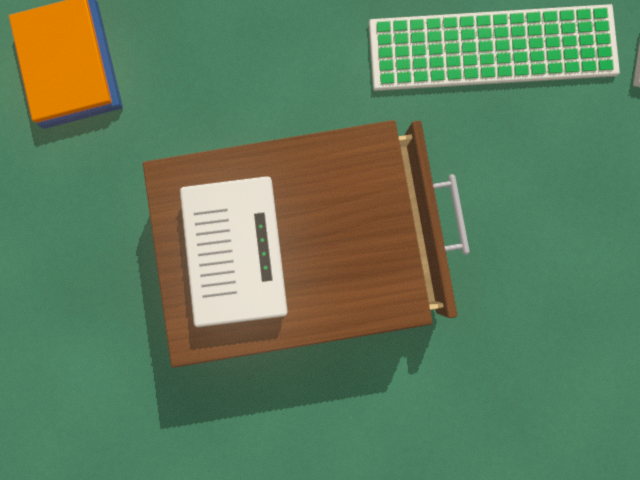

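The scene view shows the drawer about 2–3 cm open, with the handle running from (217,322) to (297,353) and the blue rail at (315,305). In the top view the unit's corners are at (144,162), (395,122), (431,324) and (172,364), and the handle runs from (453,177) to (466,250).

Create h.py:
```python
import numpy as np, cv2
from scipy.spatial.transform import Rotation as R
from rig import manip, vision
def rot(s): q=s["ee_rot"]; return R.from_quat([q[1],q[2],q[3],q[0]]).as_matrix()
def grab(n):
    s=manip.get_state(); d=vision.get_image(n)
    if n=="wrist":
        T=np.eye(4);T[:3,:3]=rot(s);T[:3,3]=s["position"];T=T@d["hand_eye"]
    else: T=d["T"]
    return d["img"],d["camera_matrix"],T
def ray(K,T,p):
    v=T[:3,:3]@np.linalg.solve(K,[p[0],p[1],1.]); return T[:3,3],v/np.linalg.norm(v)
def plane(K,T,p,z): o,v=ray(K,T,p); return o+v*(z-o[2])/v[2]
def tri(a,b):
    (o,u),(p,v)=a,b; t=np.linalg.lstsq(np.c_[u,-v],p-o,rcond=None)[0]
    x,y=o+t[0]*u,p+t[1]*v; return (x+y)/2,np.linalg.norm(x-y)
def proj(K,T,P): c=T[:3,:3].T@(np.asarray(P)-T[:3,3]); return (K@c/c[2])[:2]
```

Run:
```python
from h import *
V={n:grab(n) for n in("scene","top")}
ends={}
for n,(x0,x1,y0,y1) in {"scene":(205,310,310,365),"top":(446,475,165,262)}.items():
    im=V[n][0]; hsv=cv2.cvtColor(im,cv2.COLOR_RGB2HSV)[y0:y1,x0:x1]
    m=((hsv[...,1]<60)&(hsv[...,2]>90)).astype(np.uint8)
    c=max(cv2.findContours(m,0,2)[0],key=cv2.contourArea); 
    if n=="scene": m=cv2.morphologyEx(m,cv2.MORPH_OPEN,np.ones((5,5)))
    ys,xs=np.nonzero(m); P=np.c_[xs+x0,ys+y0].astype(float)
    r=cv2.minAreaRect(P.astype(np.float32)); print(n,len(P),r)
    b=cv2.boxPoints(r); e=sorted([(np.linalg.norm(b[i]-b[(i+1)%4]),(b[i]+b[(i+1)%4])/2) for i in range(4)],key=lambda t:t[0])[:2]
    ends[n]=sorted([q[1] for q in e],key=lambda q:q[1]); print(ends[n])
s,t=V["scene"],V["top"]
es=ends["scene"][::-1]  # near (+y image low)=?
for A in (ends["scene"],es):
    for i in range(2): print(tri(ray(s[1],s[2],A[i]),ray(t[1],t[2],ends["top"][i])))
for p in ((395,122),(431,324),(144,162),(172,364)): print(plane(t[1],t[2],p,.116))
for p in ((205,250),(403,320),(481,192)): print("sc",plane(s[1],s[2],p,.116))
```

```text
scene 1193 ((258.7204895019531, 330.2271728515625), (94.9521484375, 29.778730392456055), 19.29004669189453)
[array([213.9098 , 314.54343], dtype=float32), array([303.5312 , 345.91092], dtype=float32)]
top 751 ((457.5, 214.0), (80.0, 23.0), 90.0)
[array([457.5, 174. ], dtype=float32), array([457.5, 254. ], dtype=float32)]
(array([ 0.61357338, -0.05460798,  0.14258931]), np.float64(0.08787850996746649))
(array([ 0.56995849, -0.01143073,  0.04588048]), np.float64(0.11024738154147673))
(array([ 0.65321459, -0.0298717 ,  0.09681662]), np.float64(0.009882645228520098))
(array([ 0.52071689, -0.03821632,  0.08113055]), np.float64(0.010504201415980118))
[0.72773421 0.0665736  0.116     ]
[0.41880699 0.01888705 0.116     ]
[0.66901426 0.45453295 0.116     ]
[0.36217183 0.40680011 0.116     ]
sc [0.42855096 0.02172441 0.116     ]
sc [0.73416411 0.06024679 0.116     ]
sc [0.66792204 0.45639671 0.116     ]
```

Run:
```python
from h import *
s,t=grab("scene"),grab("top")
a,_=A=tri(ray(s[1],s[2],(217,322)),ray(t[1],t[2],(466,250)))
b,_=B=tri(ray(s[1],s[2],(297,353)),ray(t[1],t[2],(453,177)))
print(A,B,(a+b)/2,np.linalg.norm(a-b))
C=np.array([plane(t[1],t[2],p,.116)[:2] for p in ((395,122),(431,324),(172,364),(144,162))])
ex=(C[3]-C[0])+(C[2]-C[1]); yaw=np.arctan2(ex[1],ex[0]); ey=C[0]-C[1]+C[3]-C[2]
print("yaw",yaw,np.degrees(yaw),"from y", np.degrees(np.arctan2(ey[1],ey[0]))+90,C.mean(0))
h=((a+b)/2)[:2]-C.mean(0); u=np.array([np.cos(yaw),np.sin(yaw)]); print("handle in cab",h@u,h@[-u[1],u[0]])
st=manip.get_state(); print(rot(st),st["position"])
```

```text
(array([ 0.53036053, -0.04807492,  0.08060553]), np.float64(0.00030798744039551825)) (array([ 0.64809052, -0.02964445,  0.08270947]), np.float64(0.001312817578972264)) [ 0.58922552 -0.03885968  0.0816575 ] 0.119182459976725
yaw 1.7183930485281769 98.45666922528379 from y 98.8084698212026 [0.54443182 0.23669843]
handle in cab -0.27914949265076183 -0.003782710349016047
[[-9.27980265e-01  3.72629289e-01 -2.00269336e-04]
 [ 3.72629340e-01  9.27980187e-01 -3.83468150e-04]
 [ 4.29545117e-05 -4.30477106e-04 -9.99999906e-01]] [0.21420623 0.53348253 0.25311541]
```

The manual's scale: shifts go in shares of 0.25 m and turns go in shares of 180 degrees. Converting my numbers, -0.106 rad / 3.1416 = -0.0337.

Call:
tcp_steps:
  deltas:
    - [[0, 0, 0, -0.0337], [0, 0, 0, -0.0337], [0, 0, 0, -0.0337], [0, 0, 0, -0.0337], [0, 0, 0, -0.0337]]
  aperture: 0.03

```text
clock: 0.77
position: [0.2142, 0.5336, 0.2533]
ee_rot: [-0.0, -0.077, 0.997, -0.0]
contact_force: [-0.4, -0.4, 1.0]
width: 0.0302
gripper_force: 0.0
```

Call:
tcp_steps:
  deltas:
    - [[-0.056, -0.124, 0, 0], [-0.056, -0.124, 0, 0], [-0.056, -0.124, 0, 0], [-0.056, -0.124, 0, 0], [-0.056, -0.124, 0, 0]]

```text
clock: 1.18
position: [0.3068, 0.3894, 0.2534]
ee_rot: [0.0, -0.074, 0.997, 0.0]
contact_force: [1.0, 0.3, -0.2]
width: 0.0302
gripper_force: 0.0
```

Call:
tcp_steps:
  deltas:
    - [[-0.056, -0.124, 0, 0], [-0.056, -0.124, 0, 0], [-0.056, -0.124, 0, 0], [-0.056, -0.124, 0, 0], [-0.056, -0.124, 0, 0]]

```text
clock: 1.6
position: [0.3991, 0.2462, 0.2535]
ee_rot: [0.0, -0.074, 0.997, 0.0]
contact_force: [0.5, 0.9, 0.0]
width: 0.0297
gripper_force: 0.0
```

Call:
tcp_steps:
  deltas:
    - [[-0.056, -0.124, 0, 0], [-0.056, -0.124, 0, 0], [-0.056, -0.124, 0, 0], [-0.056, -0.124, 0, 0], [-0.056, -0.124, 0, 0]]

```text
clock: 2.02
position: [0.4913, 0.1031, 0.2535]
ee_rot: [0.0, -0.074, 0.997, 0.0]
contact_force: [0.8, -0.1, 0.2]
width: 0.0298
gripper_force: 0.0
```

Call:
tcp_steps:
  deltas:
    - [[-0.056, -0.124, 0, 0], [-0.056, -0.124, 0, 0], [-0.056, -0.124, 0, 0], [-0.056, -0.124, 0, 0], [-0.056, -0.124, 0, 0]]

```text
clock: 2.43
position: [0.5834, -0.0398, 0.2533]
ee_rot: [0.0, -0.074, 0.997, 0.0]
contact_force: [0.4, 0.0, -0.6]
width: 0.0298
gripper_force: 0.0
```

Call:
tcp_steps:
  deltas:
    - [[0, 0, 0, 0], [0, 0, 0, 0]]

```text
clock: 2.6
position: [0.5834, -0.0398, 0.2526]
ee_rot: [-0.0, -0.073, 0.997, 0.0]
contact_force: [0.7, -0.4, -0.7]
width: 0.0299
gripper_force: 0.0
```

Run:
```python
from h import *
s=manip.get_state();Rt=rot(s);print(Rt,Rt.T@(np.array([.589,-.039,.084])-s["position"]))
c=1.7208
print("heading err (turn)",np.arctan2(Rt[1,1],Rt[0,1])-c)
im,K,T=grab("wrist"); cv2.imwrite("pics/w1.png",im[:,:,::-1])
for p in((.5304,-.0481,.081),(.6481,-.0296,.081)): print(proj(K,T,p))
```

```text
[[-9.89449243e-01 -1.44877843e-01 -7.78817129e-04]
 [-1.44878164e-01  9.89449432e-01  3.73078313e-04]
 [ 7.16549385e-04  4.81975650e-04 -9.99999627e-01]] [-5.79096179e-03 -1.28324640e-04  1.68644346e-01]
heading err (turn) -0.004614144235216555
[316.86449295 142.80250193]
[318.51869008 305.95381539]
```

View pics/w1.png

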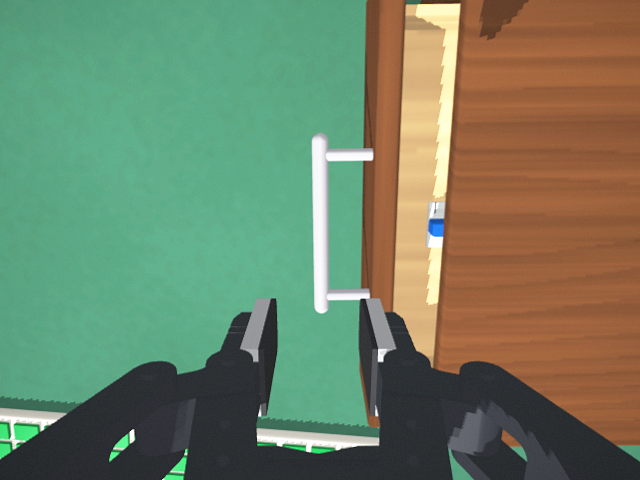

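The wrist view shows the handle bar at column 320, rows 135–312, midway between the fingers, which agrees with the triangulation. Next I descend, grip and pull.

Converted, 0.04 m / 0.25 = 0.16, 0.025 m / 0.25 = 0.1.

Call:
tcp_steps:
  deltas:
    - [[-0.012, 0, 0.16, 0], [-0.012, 0, 0.16, 0], [0, 0, 0.16, 0], [0, 0, 0.1, 0], [0, 0, 0.08, 0]]

```text
clock: 3.07
position: [0.5861, -0.0353, 0.0858]
ee_rot: [-0.002, -0.075, 0.997, 0.001]
contact_force: [-0.1, 0.3, 0.3]
width: 0.0295
gripper_force: 0.0
```

Call:
tcp_steps:
  deltas:
    - [[0, 0, 0, 0], [0, 0, 0, 0], [0, 0, 0, 0], [0, 0, 0, 0]]
  aperture: 0
  squeeze: 60

```text
clock: 3.4
position: [0.5864, -0.0362, 0.087]
ee_rot: [-0.002, -0.074, 0.997, 0.001]
contact_force: [-1.6, 1.6, -18.9]
width: 0.0088
gripper_force: 58.2
```

Converted, -0.025 m / 0.25 = -0.1, -0.02 m / 0.25 = -0.08.

Call:
tcp_steps:
  deltas:
    - [[0, -0.04, 0, 0], [0, -0.08, 0, 0], [0, -0.1, 0, 0], [0, -0.1, 0, 0], [0, -0.1, 0, 0]]

```text
clock: 3.82
position: [0.6028, -0.1402, 0.087]
ee_rot: [-0.002, -0.074, 0.997, 0.002]
contact_force: [1.3, 3.9, -19.3]
width: 0.0084
gripper_force: 58.7
```

Call:
tcp_steps:
  deltas:
    - [[0, -0.1, 0, 0], [0, -0.08, 0, 0], [0, -0.048, 0, 0], [0, -0.032, 0, 0], [0, -0.02, 0, 0]]

```text
clock: 4.23
position: [0.6139, -0.2103, 0.0871]
ee_rot: [-0.001, -0.074, 0.997, 0.001]
contact_force: [-0.0, 1.5, -21.7]
width: 0.0085
gripper_force: 58.6
```

Call:
tcp_steps:
  deltas:
    - [[0, -0.012, 0, 0], [0, 0, 0, 0], [0, 0, 0, 0], [0, 0, 0, 0]]

```text
clock: 4.57
position: [0.6142, -0.2121, 0.0871]
ee_rot: [-0.001, -0.075, 0.997, 0.001]
contact_force: [1.7, 1.1, -25.7]
width: 0.0089
gripper_force: 58.4
```

Converted, -0.04 m / 0.25 = -0.16, -0.03 m / 0.25 = -0.12.

Call:
tcp_steps:
  deltas:
    - [[0, 0, 0, 0], [0, 0, 0, 0], [0, 0, -0.04, 0], [0, 0, -0.12, 0], [0, 0, -0.16, 0]]
  aperture: 0.03
  squeeze: 20

```text
clock: 4.98
position: [0.6147, -0.2133, 0.1704]
ee_rot: [-0.0, -0.074, 0.997, -0.0]
contact_force: [-0.3, -0.2, -0.3]
width: 0.0301
gripper_force: 0.0
```

Call:
tcp_steps:
  deltas:
    - [[0, 0.08, -0.16, 0.0382], [0, 0, -0.16, 0.0382], [0, 0, -0.08, 0.0382], [0, 0, 0, 0.0382], [0, 0, 0, 0.0382]]

```text
clock: 5.4
position: [0.6142, -0.1957, 0.2735]
ee_rot: [0.007, 0.227, 0.974, -0.001]
contact_force: [-0.7, 0.5, -0.9]
width: 0.03
gripper_force: 0.0
```

Call:
tcp_steps:
  deltas:
    - [[0, 0, 0, 0.0382], [0, 0, 0, 0.0382], [0, 0, 0, 0.0382], [0, 0, 0, 0.0382], [0, 0, 0, 0.0382]]

```text
clock: 5.82
position: [0.6133, -0.1955, 0.2705]
ee_rot: [0.004, 0.505, 0.863, 0.0]
contact_force: [-0.3, -0.5, -0.0]
width: 0.0299
gripper_force: 0.0
```

Call:
tcp_steps:
  deltas:
    - [[0, 0, 0, 0.0382], [0, 0, 0, 0.0382], [0, 0, 0, 0.035], [0, 0, 0, 0], [0, 0, 0, 0]]

```text
clock: 6.23
position: [0.613, -0.1953, 0.2692]
ee_rot: [0.003, 0.644, 0.765, 0.001]
contact_force: [-0.4, -1.0, 0.6]
width: 0.0298
gripper_force: 0.0
```

Run:
```python
from h import *
s=manip.get_state();Rt=rot(s);print(np.degrees(np.arctan2(Rt[1,1],Rt[0,1])),s["qpos"])
for n in("top","wrist"):
    im,K,T=grab(n); cv2.imwrite(f"pics/{n}2.png",im[:,:,::-1]); np.savez(f"pics/{n}2.npz",K=K,T=T)
```

```text
9.84641408303271 [-4.16501400e-01  3.69014981e-01  1.32668395e+00 -1.32969667e-04
  1.43952646e+00 -5.88327244e-01]
```

View pics/top2.png

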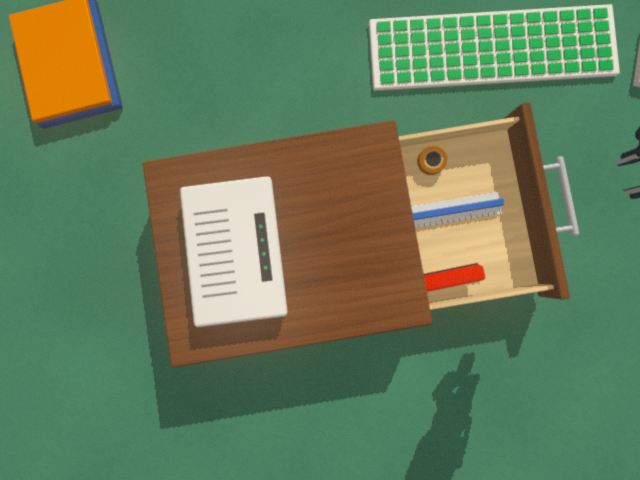

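View pics/wrist2.png

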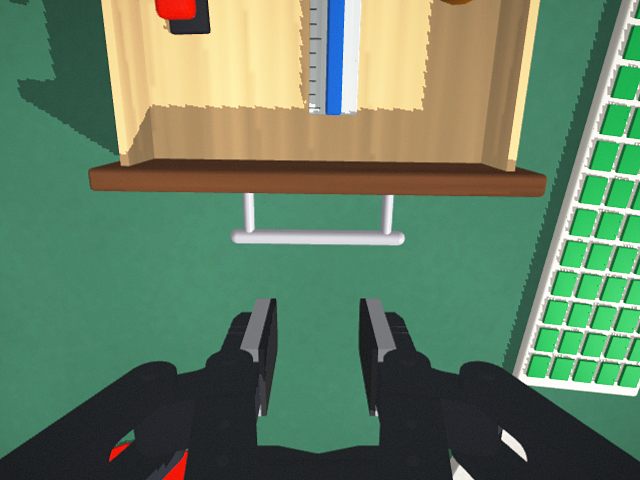

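In the top view the drawer is at its stop. The blue rail runs from (414,216) to (503,203), the stapler is at (455,278) and the tape at (432,160). The wrist view shows the rail's end at (334,113) with free floor on both sides.

Run:
```python
from h import *
L={}
for n,roi in(("top",(405,520,190,230)),("wrist",(290,380,0,130))):
    im=cv2.imread(f"pics/{n}2.png"); d=np.load(f"pics/{n}2.npz"); K,T=d["K"],d["T"]
    x0,x1,y0,y1=roi; h=cv2.cvtColor(im,cv2.COLOR_BGR2HSV)[y0:y1,x0:x1]
    m=((h[...,0]>100)&(h[...,0]<125)&(h[...,1]>150)).astype(np.uint8)
    ys,xs=np.nonzero(m); r=cv2.minAreaRect(np.c_[xs+x0,ys+y0].astype(np.float32)); b=cv2.boxPoints(r)
    e=[q[1] for q in sorted([(np.linalg.norm(b[i]-b[(i+1)%4]),(b[i]+b[(i+1)%4])/2) for i in range(4)],key=lambda t:t[0])[:2]]
    e=sorted(e,key=lambda q:-q[0] if n=="top" else -q[1]); print(n,len(xs),r,e)
    L[n]=(K,T,e)
(Kt,Tt,et),(Kw,Tw,ew)=L["top"],L["wrist"]
print("near tri",tri(ray(Kt,Tt,et[0]),ray(Kw,Tw,ew[0])))
nt=np.cross(ray(Kt,Tt,et[0])[1],ray(Kt,Tt,et[1])[1]); nw=np.cross(ray(Kw,Tw,ew[0])[1],ray(Kw,Tw,ew[1])[1])
v=np.cross(nt,nw); v/=np.linalg.norm(v); print("dir",v,np.degrees(np.arctan2(v[1],v[0])))
for K,T,e in L.values(): 
    a=[plane(K,T,q,.05) for q in e]; w=a[1]-a[0]; print(a,np.degrees(np.arctan2(w[1],w[0])))
s=manip.get_state();u=np.array([np.cos(1.7208),np.sin(1.7208)]);C=np.array([.5444,.2367])
for q in ([569,197],): 
    p=plane(Kt,Tt,q,.08); print("handle top",p,"cabx",(p[:2]-C)@u)
p=plane(Kw,Tw,(318,238),.08); print("handle wrist",p,(p[:2]-C)@u)
p=plane(Kw,Tw,(334,113),.05);print("rail end in drawer x",(p[:2]-C)@u+.405)
```

```text
top 318 ((458.0276794433594, 208.66403198242188), (4.764029502868652, 89.60176849365234), 80.42577362060547) [array([502.20453, 201.21251], dtype=float32), array([413.85083, 216.11555], dtype=float32)]
wrist 1799 ((334.7216491699219, 56.970272064208984), (16.088672637939453, 114.34117889404297), 1.3322198390960693) [array([333.39246, 114.12541], dtype=float32), array([ 3.3605084e+02, -1.8486598e-01], dtype=float32)]
near tri (array([ 0.61357887, -0.12316136,  0.04297265]), np.float64(0.00012465623314707774))
dir [-0.15776328  0.98744393 -0.00807673] 99.0773910694216
[array([ 0.61250101, -0.12035725,  0.05      ]), array([0.58882396, 0.02723043, 0.05      ])] 99.11413022262347
[array([ 0.61335419, -0.12313925,  0.05      ]), array([ 0.60110901, -0.04665469,  0.05      ])] 99.09586000117866
handle top [ 0.61396679 -0.2150141   0.08      ] cabx -0.4570377736947649
handle wrist [ 0.61699358 -0.21299728  0.08      ] -0.4554959265863696
rail end in drawer x 0.03972542586203609
```

Run:
```python
from h import *
s=manip.get_state();Rt=rot(s); print(s["position"],Rt.T@(np.array([.6043,-.067,.061])-s["position"]))
```

```text
[ 0.61263969 -0.19516286  0.26777905] [0.128165   0.01296206 0.20653949]
```

Converted, 0.032 m / 0.25 = 0.128, 0.003 m / 0.25 = 0.012, 0.013 rad / 3.1416 = 0.0041.

Call:
tcp_steps:
  deltas:
    - [[0.128, 0.012, 0, 0.0041], [0.128, 0.012, 0, 0], [0.128, 0.012, 0, 0], [0.128, 0.012, 0, 0], [0, 0, 0, 0]]
  aperture: 0.045

```text
clock: 6.75
position: [0.6031, -0.061, 0.2666]
ee_rot: [-0.001, 0.648, 0.762, 0.002]
contact_force: [-0.1, -0.9, -0.0]
width: 0.0447
gripper_force: 0.0
```

Call:
tcp_steps:
  deltas:
    - [[0, 0, 0.12, 0], [0, 0, 0.12, 0], [0, 0, 0, 0], [0, 0, 0, 0]]

```text
clock: 7.08
position: [0.603, -0.0667, 0.2048]
ee_rot: [-0.001, 0.65, 0.76, -0.001]
contact_force: [1.0, 0.6, 0.5]
width: 0.0452
gripper_force: 0.0
```

Run:
```python
from h import *
s=manip.get_state();Rt=rot(s); print(s["position"],np.degrees(np.arctan2(Rt[1,1],Rt[0,1])),Rt.T@(np.array([.6043,-.067,.061])-s["position"]))
im,K,T=grab("wrist"); cv2.imwrite("pics/w3.png",im[:,:,::-1])
print(proj(K,T,(.613,-.122,.05)),proj(K,T,(.6043,-.067,.05)))
```

```text
[ 0.60297499 -0.06672122  0.20479897] 8.990085018710106 [-0.00063144  0.001678    0.14379417]
[319.98745601 304.32352663] [320.17644666 227.74317334]
```

View pics/w3.png

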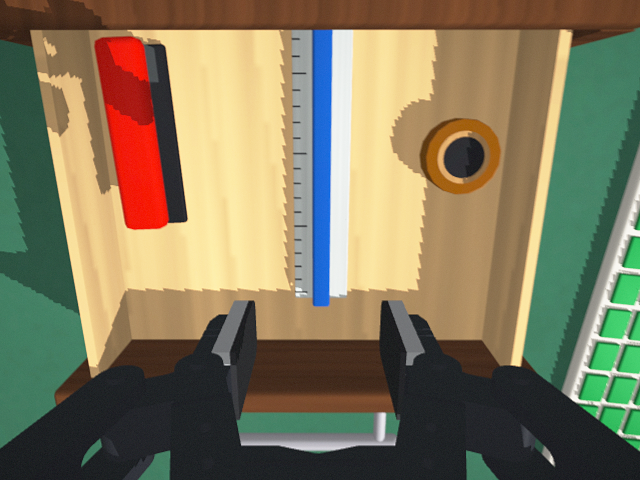

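The wrist view shows the rail at column 321 with its end at row 304, matching the prediction of (320,304), and the stapler and tape well clear. Next I descend and grip lightly.

Converted, 0.04 m / 0.25 = 0.16, 0.03 m / 0.25 = 0.12.

Call:
tcp_steps:
  deltas:
    - [[0, 0.004, 0.16, 0], [0, 0, 0.16, 0], [0, 0, 0.12, 0], [0, 0, 0.08, 0], [0, 0, 0.052, 0]]

```text
clock: 7.55
position: [0.6053, -0.0671, 0.0621]
ee_rot: [0.0, 0.65, 0.76, 0.0]
contact_force: [0.7, -0.4, 1.0]
width: 0.0443
gripper_force: 0.0
```

Call:
tcp_steps:
  deltas:
    - [[0, 0, 0, 0], [0, 0, 0, 0]]

```text
clock: 7.72
position: [0.6062, -0.0672, 0.0639]
ee_rot: [0.001, 0.65, 0.76, 0.001]
contact_force: [0.1, 0.3, 0.1]
width: 0.0452
gripper_force: 0.0
```

Call:
tcp_steps:
  deltas:
    - [[0, 0, 0, 0], [0, 0, 0, 0], [0, 0, 0, 0], [0, 0, 0, 0], [0, 0, 0, 0]]
  aperture: 0
  squeeze: 25

```text
clock: 8.13
position: [0.6059, -0.0669, 0.0646]
ee_rot: [0.002, 0.65, 0.76, 0.001]
contact_force: [-0.3, -0.6, 6.9]
width: 0.0111
gripper_force: 27.2
```

Converted, -0.006 m / 0.25 = -0.024.

Call:
tcp_steps:
  deltas:
    - [[0, 0, -0.024, 0], [0, 0, -0.024, 0], [0, 0, -0.024, 0], [0, 0, -0.024, 0], [0, 0, -0.024, 0]]

```text
clock: 8.55
position: [0.6047, -0.0665, 0.0932]
ee_rot: [0.0, 0.65, 0.76, 0.0]
contact_force: [0.1, -0.5, -2.0]
width: 0.0111
gripper_force: 26.2
```

Run:
```python
from h import *
s=manip.get_state();print(s["contact_force"],s["moment"],s["position"])
im,K,T=grab("scene"); cv2.imwrite("pics/s4.png",cv2.resize(im[220:400,160:480,::-1],None,fx=2,fy=2))
```

```text
[ 0.08320985 -0.53209558 -2.02184975] [-0.19571668 -0.0421791  -0.00219155] [ 0.60474388 -0.06650722  0.09316916]
```

View pics/s4.png

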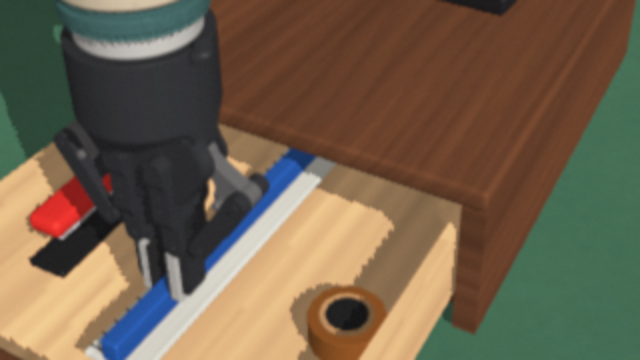

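The ruler's full weight (2 N) is carried with the expected moment, so the pads are holding it level. I continue slowly at 20 N; the edge of the top will tip it gently.

Converted, -0.005 m / 0.25 = -0.02, -0.004 m / 0.25 = -0.016.

Call:
tcp_steps:
  deltas:
    - [[0, 0, -0.02, 0], [0, 0, -0.02, 0], [0, 0, -0.02, 0], [0, 0, -0.016, 0], [0, 0, -0.016, 0]]
  squeeze: 20

```text
clock: 9.02
position: [0.6048, -0.0665, 0.116]
ee_rot: [0.0, 0.65, 0.76, 0.0]
contact_force: [-0.2, 1.0, -1.4]
width: 0.011
gripper_force: 26.2
```

Call:
tcp_steps:
  deltas:
    - [[0, 0, -0.012, 0], [0, 0, -0.012, 0], [0, 0, -0.012, 0], [0, 0, -0.012, 0], [0, 0, 0, 0]]

```text
clock: 9.43
position: [0.605, -0.0666, 0.1281]
ee_rot: [0.0, 0.65, 0.76, 0.0]
contact_force: [-0.6, 0.7, -2.6]
width: 0.011
gripper_force: 25.9
```

Run:
```python
from h import *
s=manip.get_state();print(s["contact_force"],s["moment"],s["position"])
im,K,T=grab("scene"); cv2.imwrite("pics/s5.png",cv2.resize(im[200:400,120:440,::-1],None,fx=2,fy=2))
```

```text
[-0.56746737  0.73115704 -2.56766727] [-0.19392503 -0.0324147   0.01775987] [ 0.6049846  -0.06660343  0.12813512]
```

View pics/s5.png

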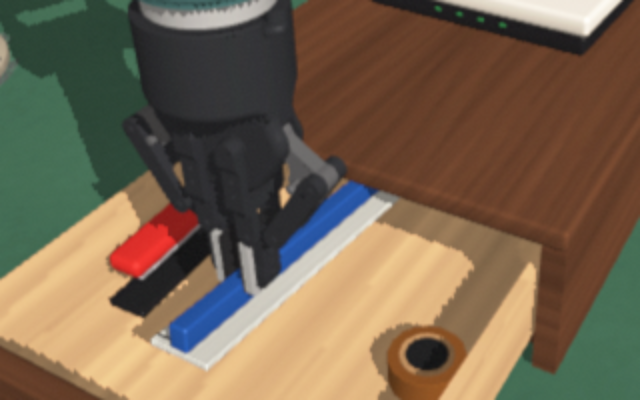

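The scene view shows the ruler raised with its front base edge near full-frame pixel (210,378) and the rail meeting the top's edge near (301,293). I'll work out the tilt from these.

Run:
```python
from h import *
d=vision.get_image("scene");K,T=d["camera_matrix"],d["T"]
s=manip.get_state();g=s["position"];u=np.array([-.158,.987,0]);n=np.array([.987,.158,0])
def vp(p,off=0): o,v=ray(K,T,p); return o+v*((g+off*n-o)@n)/(v@n)
C=np.array([.5444,.2367]);c=np.array([np.cos(1.7208),np.sin(1.7208)])
for nm,p,off in(("near base mid",(210,378),0),("near base right corner",(223.5,384),.019),("near base left",(196,371.5),-.019),("rail far visible centre",(301,293),0),("base right edge far",(318,298),.019)):
    q=vp(p,off); print(nm,q,"drawer x,z",(q[:2]-C)@c+.405,q[2]-.03, "along ruler from grip",(q-g)@u)
```

```text
near base mid [ 0.61426381 -0.12531821  0.10129105] drawer x,z 0.03660649611015526 0.07129105451616455 along ruler from grip -0.05945922220335852
near base right corner [ 0.63316233 -0.12322522  0.10333718] drawer x,z 0.035851747791824984 0.07333718279726983 along ruler from grip -0.060379414163817584
near base left [ 0.59554062 -0.12850639  0.10135956] drawer x,z 0.03625213749009154 0.07135955918919148 along ruler from grip -0.059647698532308384
rail far visible centre [0.58604856 0.05093785 0.09274641] drawer x,z 0.21509982942619518 0.06274640962545683 along ruler from grip 0.11896351745142068
base right edge far [0.60287149 0.06599668 0.08304291] drawer x,z 0.2274755011430922 0.05304291344842374 along ruler from grip 0.1311685524783201
```

Converted, -0.003 m / 0.25 = -0.012.

Call:
tcp_steps:
  deltas:
    - [[0, 0, -0.012, 0], [0, 0, -0.012, 0], [0, 0, -0.012, 0], [0, 0, -0.012, 0], [0, 0, 0, 0]]

```text
clock: 9.95
position: [0.6051, -0.0667, 0.1404]
ee_rot: [0.001, 0.65, 0.76, 0.0]
contact_force: [-0.1, 0.5, -2.2]
width: 0.011
gripper_force: 25.5
```

Call:
tcp_steps:
  deltas:
    - [[-0.016, 0, -0.012, 0], [-0.016, 0, -0.012, 0], [-0.016, 0, -0.008, 0], [0, 0, 0, 0]]

```text
clock: 10.28
position: [0.6073, -0.0797, 0.1483]
ee_rot: [0.001, 0.65, 0.76, 0.0]
contact_force: [0.1, -0.4, -0.8]
width: 0.0109
gripper_force: 25.4
```

Run:
```python
from h import *
s=manip.get_state();print(s["contact_force"],s["moment"],s["position"])
im,K,T=grab("scene"); cv2.imwrite("pics/s6.png",cv2.resize(im[200:400,120:440,::-1],None,fx=2,fy=2))
```

```text
[ 0.13886446 -0.42708961 -0.82033879] [-0.2498018   0.00301123  0.0213779 ] [ 0.6072991  -0.07970182  0.14826491]
```

View pics/s6.png

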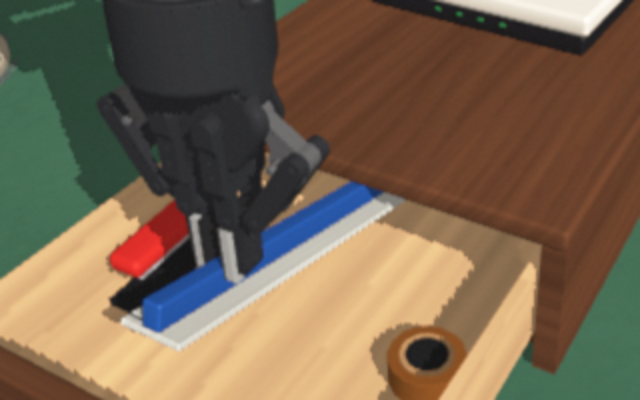

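The scene view shows the ruler clearly tipped: its front base edge is centred near (196,367) and the right base edge vanishes under the top near (320,300).

Create m.py:
```python
from h import *
import sys
d=vision.get_image("scene");K,T=d["camera_matrix"],d["T"]
s=manip.get_state();g=s["position"];u=np.array([-.158,.987,0]);n=np.array([.987,.158,0])
C=np.array([.5444,.2367]);c=np.array([np.cos(1.7208),np.sin(1.7208)])
for a in sys.argv[1:]:
    x,y,off=map(float,a.split(",")); o,v=ray(K,T,(x,y)); q=o+v*((g+off*n-o)@n)/(v@n)
    print(a,q,"drawer x,z",(q[:2]-C)@c+.405,q[2]-.03,"from grip",(q-g)@u)
print("grip drawer x",(g[:2]-C)@c+.405,g[2]-.03)
```

```bash
python3 m.py 196,367,0 211,374,.019 320,300,.019 301,293,0
```

```text
196,367,0 [ 0.61657068 -0.13952714  0.13010341] drawer x,z 0.022212379080913613 0.1001034106562331 from grip -0.0613145897873658
211,374,.019 [ 0.63530897 -0.13643326  0.13000745] drawer x,z 0.022471227671274074 0.10000744876500764 from grip -0.06122158571414439
320,300,.019 [0.60208363 0.07111997 0.07613334] drawer x,z 0.2326590039379833 0.04613333712084669 from grip 0.14888306181938896
301,293,0 [0.58608772 0.05089492 0.09278982] drawer x,z 0.2150515270033802 0.0627898249468826 from grip 0.1314482907404966
grip drawer x 0.08355122822776556 0.11777066368045369
```

Slope is about 0.26, with the front end 100 mm above the drawer floor and the far end at about 23 mm, still under the top. I lock the grip and draw it out.

Call:
tcp_steps:
  deltas:
    - [[0, 0, 0, 0], [0, 0, 0, 0], [0, 0, 0, 0]]
  squeeze: 110

```text
clock: 10.63
position: [0.6065, -0.0782, 0.1475]
ee_rot: [-0.0, 0.65, 0.76, 0.0]
contact_force: [-0.2, -0.1, -1.8]
width: 0.0077
gripper_force: 108.0
```

Call:
tcp_steps:
  deltas:
    - [[-0.032, 0, 0, 0], [-0.048, 0, 0, 0], [-0.06, 0, -0.008, 0], [-0.06, 0, -0.012, 0], [-0.06, 0, -0.012, 0]]

```text
clock: 11.05
position: [0.6171, -0.1448, 0.1559]
ee_rot: [0.0, 0.65, 0.76, -0.0]
contact_force: [-0.7, 0.8, -1.9]
width: 0.008
gripper_force: 108.1
```

Call:
tcp_steps:
  deltas:
    - [[-0.06, 0, -0.012, 0], [-0.06, 0, -0.012, 0], [-0.06, 0, -0.012, 0], [-0.04, 0, -0.012, 0], [-0.02, 0, 0, 0]]

```text
clock: 11.47
position: [0.6267, -0.2043, 0.1683]
ee_rot: [0.001, 0.65, 0.76, 0.0]
contact_force: [0.7, 1.1, -1.1]
width: 0.0077
gripper_force: 108.2
```

Run:
```python
from h import *
s=manip.get_state();print(s["contact_force"],s["moment"],s["position"])
im,K,T=grab("scene"); cv2.imwrite("pics/s7.png",cv2.resize(im[200:440,80:400,::-1],None,fx=2,fy=2))
```

```text
[ 0.6579306   1.1039548  -1.12522295] [-0.10637337  0.03727071 -0.02442428] [ 0.62673746 -0.20430563  0.16832538]
```

View pics/s7.png

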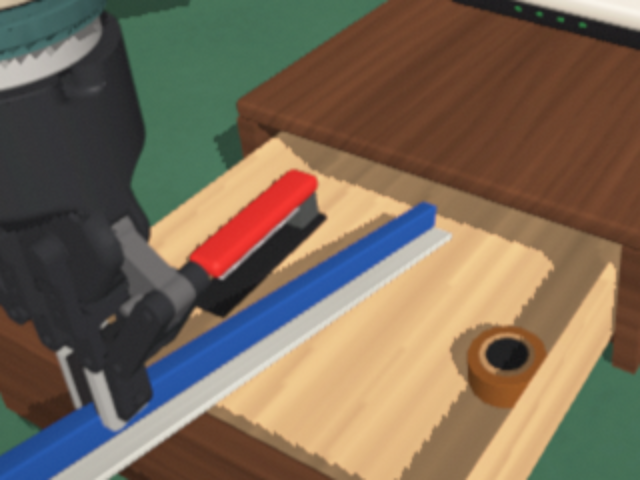

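The scene view shows the far end fully out of the top, with the base corner near full-frame (305,318), and the stapler and tape undisturbed. I lift it straight up.

Converted, -0.02 m / 0.25 = -0.08, -0.018 m / 0.25 = -0.072.

```bash
python3 m.py 305,318,.019
```

```text
305,318,.019 [0.60768525 0.03272082 0.07283471] drawer x,z 0.19385394309502377 0.042834708838246444 from grip 0.23553442774679736
grip drawer x -0.04193948249758428 0.13755273786320593
```

Call:
tcp_steps:
  deltas:
    - [[-0.008, 0, -0.024, 0], [-0.008, 0, -0.048, 0], [-0.008, 0, -0.072, 0], [0, 0, -0.08, 0], [0, 0, -0.08, 0]]

```text
clock: 11.98
position: [0.6266, -0.2066, 0.2443]
ee_rot: [-0.001, 0.649, 0.76, 0.0]
contact_force: [0.1, -0.2, -1.4]
width: 0.0078
gripper_force: 108.1
```

Call:
tcp_steps:
  deltas:
    - [[0, 0, -0.08, 0], [0, 0, -0.08, 0], [0, 0, -0.08, 0], [0, 0, -0.08, 0], [0, 0, -0.08, 0]]

```text
clock: 12.4
position: [0.6266, -0.2065, 0.3449]
ee_rot: [-0.0, 0.649, 0.761, 0.0]
contact_force: [0.6, -0.6, -1.7]
width: 0.0076
gripper_force: 108.1
```

Call:
tcp_steps:
  deltas:
    - [[0, 0, -0.064, 0], [0, 0, -0.04, 0], [0, 0, -0.02, 0], [0, 0, 0, 0], [0, 0, 0, 0]]

```text
clock: 12.82
position: [0.6267, -0.2073, 0.3738]
ee_rot: [-0.001, 0.65, 0.76, -0.0]
contact_force: [-0.2, -0.2, -2.1]
width: 0.0077
gripper_force: 108.2
```

Call:
tcp_steps:
  deltas:
    - [[0, 0, 0, 0], [0, 0, 0, 0], [0, 0, 0, 0], [0, 0, 0, 0], [0, 0, 0, 0]]

```text
clock: 13.23
position: [0.6269, -0.2078, 0.3742]
ee_rot: [-0.0, 0.65, 0.76, -0.0]
contact_force: [0.7, -0.2, -1.4]
width: 0.0075
gripper_force: 108.2
```

Run:
```python
from h import *
s=manip.get_state();print(s["contact_force"],s["moment"],s["position"],s["qd"])
im,K,T=grab("scene"); cv2.imwrite("pics/s8.png",im[:,:,::-1])
```

```text
[ 0.65257186 -0.22611861 -1.41012212] [-0.16123226 -0.06158736 -0.02676735] [ 0.62687927 -0.20784941  0.37417133] [ 8.94998899e-04 -3.61310982e-03 -4.52766866e-03  6.03491231e-04
 -1.08266963e-03 -8.25863683e-05]
```

View pics/s8.png

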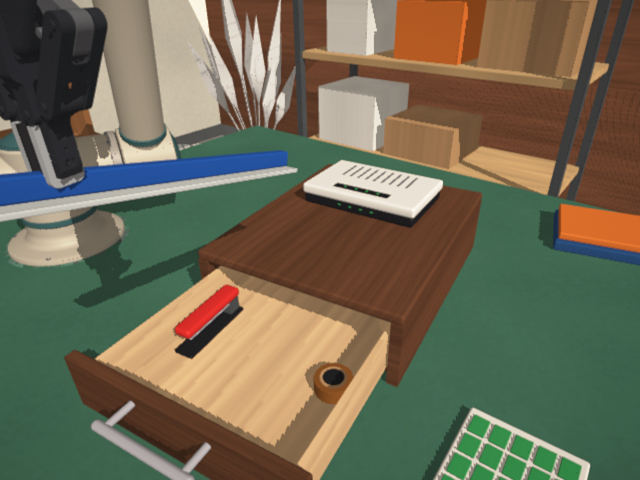

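The scene view shows the ruler held in the air with its far corner near (297,171), the drawer open with the stapler and tape in it, and the router in place. I check the far end's height before handing in.

```bash
python3 m.py 297,171,.019 && python3 m.py 297,171,.019
```

```text
297,171,.019 [0.60823568 0.02919719 0.2781932 ] drawer x,z 0.19028761840519823 0.24819319947927612 from grip 0.23692337733129876
grip drawer x -0.04689530631529709 0.3443955535203923
297,171,.019 [0.60823228 0.02920095 0.27819119] drawer x,z 0.19029184752920394 0.2481911910892943 from grip 0.23691738753904207
grip drawer x -0.04688508502914979 0.3444891965489111
```

```bash
python3 -c "
from rig import manip, vision
print(manip.sign_off())"
```

```text
the job is handed in; nothing more can be done
None
```

The job is handed in, with no verdict returned: the drawer is at its stop, and the ruler came out tipped with no force above a few newtons and is held still, far (lower) end about 0.278 m above the desk; the stapler and tape are in the drawer and the router looks unmoved.

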